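# Load the ball feeder and hold its gate open

## Robot

A 6-joint arm with a two-finger parallel gripper is mounted at the origin on the work surface. World frame = base frame: x ahead of the robot, y to its left, z up, the work surface at z = 0. Lengths are in m, angles in degrees, forces in N, time in s.
With the tool pointing down it reaches from about 0.35 to 0.875 m from the base axis. Payload 4.2 kg.
Tool frame: the origin (TCP) lies on the centre line of the jaws, within the pads' length; the fingertips stand 25 mm ahead of it and the grasp point (between the pads) lies 6 mm ahead of it (arm.tip_extent is the distance from the TCP to the fingertips, in m); y points along the fingers, z is the direction in which the jaws open and shut, and the axes are right-handed (so a half turn about y gives the same grasp; the last joint's range is limited). The gripper opens to 87 mm and grips with 3 to 60 N. Pads are 19 mm wide; open, the fingers measure 117 mm over their backs; the gripper's body (75 mm by 190 mm) begins 51 mm behind the grasp point.
Start: joints at [-57.605, 22.042, 0.453, 0, -68.411, -14.817], TCP at [0.189, -0.596, 0.248] pointing down, gripper open.
Joint ranges: [-179.83, 179.83], [-69.29, 118.12], [-61.27, 80.66], [-181.25, 117.63], [-171.15, -9.14], [-177.46, 177.46]. Speed limits (degrees/s): [159.86, 159.86, 180, 180, 180, 180].

## Interface

Orientations are given as a 3x3 rotation matrix whose columns are the frame's x, y, z axes.
In Python, from workcell import monitor, imaging, arm, models gives the robot as it stands.
- The arm moves only by the tool arm_command, never from a script. Its argument "commands" is a list of rows, each a list of 7 numbers: the shift along the tool's x, y, z in cm, then the turn, a rotation vector about the tool's x, y, z in rad, then the closure in counts, from 0 (fully open) to 255 (shut). A call has 1 to 20 rows; each row shifts and turns the commanded pose from where the row before left it, along the tool's axes as they then stand; what a row does not reach is not made up. A row lasts 1/8 s, in which the tool goes at most 62.5 mm and 10.7 degrees, less where a joint would pass 70% of its speed; a pose out of reach is approached as far as the arm can. A call is refused whole if a number of a shift passes 6.25 or a number of a turn 0.188, either way. A call with a gripper value outside its range is refused whole. The fingers move at their own pace and stop on an object; "newtons" is the grip in N (left out, the last holds). Time passes only in rows, so rows that do not move let the fingers close. It gives the time, the measured TCP pose, the force and the opening at its end, in the units of the state.
- monitor.read_state(): the state, without advancing time (a new reading comes with each control period).
- imaging.grab_frame(name): name is "scene" or "top"; returns a dict with "pixels" (400x640x3 uint8, blue, green, red), "camera_matrix" (3x3 intrinsics, pixels), "pose" (4x4, takes a point from camera to world coordinates). Camera axes: x right, y up, looking along -z (the intrinsics and any distortion apply to the point x, -y, -z); pixel columns grow to the right and rows downward; lengths in m; the calibration is good to about 2 mm. A picture is of the moment at which its call begins. There is no depth.
- arm.job_done(): hands the job in, once; it reports no verdict.
Trained networks look in a picture, given as the dict that the camera call returned (one of the last four; its "shot" number tells which), for a name from the list of things; names that differ only in an ending like _2 or _b are one class to them, and where a whole thing is asked for, a point or a joint stands for the part that bears it (a point fixed in the world has none). Each returns a list of dicts, best first, with "conf" (0 to 1); they miss things now and then, are a little off and sometimes report something else, mostly with a low value. They report only what shows in the picture. A call takes as long as a camera call. They do not tell look-alikes from the thing itself.
- models.recognise(picture, target): "extent" ([centre column, centre row, width, height] in pixels, round what is visible of it).
- models.outline_of(picture, target): "pixels" (400x640 bool, what is visible of it) and "extent" ([centre column, centre row, width, height] in pixels, round what is visible of it).
The state is a dict: "t": time; "joint_positions": joint angles; "joint_vel": joint speeds; "joint_torque": joint torques, N m; "position": TCP position; "ee_rot": TCP orientation; "wrist_force": force on the tool from outside, world axes, zero at the start; "moment": the same for the moment, N m; "opening": finger opening in m.
Only numpy, scipy, OpenCV 4.12 (cv2) and the standard library are available. Lean on these libraries where they do the work, as an engineer would, in place of code of your own. Each camera call takes 0.05 s, during which the arm holds its last target.

## Task

Tip the four blue grinding balls from the pink tray into the feeder's hopper while its gate is shut, then set the empty tray back down upright on the bench. Then draw the gate rod straight up out of its guide by its black grip, without forcing it sideways, until the whole green ring stands above the guide while the red ring below it has not come out yet, and finish while still holding it there, with all four balls run down into the lime green tub. Leave the bottles and the tube rack alone.

Things in the scene. Friction and masses are not known exactly. Their poses are not given: they have to be found in the camera images.
- feeder: Bench ball feeder, fixed. Origin on the bench under the gate rod's axis; z up; balls run along its -y. Base plate x -85..85, y -185..200 mm. Chute 60 mm wide (x -30..30), clear side walls to 110 mm up, floor sloping 10 deg: 90 mm up at the rear (y = 175), 60 at the gate (y = 0). A bridge over the gate (x -50..50, y -22..22 mm, top 177 mm up) guides the rod.
- hopper_mouth (a point): Middle of the white hopper's open mouth, at (0, 105, 140) mm in the feeder's frame; axes as the feeder's. From the chute (at 110 mm) the sides flare out at 45 deg to rims 140 mm above the bench at x = +60 and y = 207 mm; open from y = 30 to the rear. On the robot's side (x = -60) the flare goes on as a taller wall.
- splash_wall (a point): Top middle of the hopper's upright splash wall on the robot's side, at (-62, 118, 190) mm in the feeder's frame; the wall runs along y from 29 to 207 mm. Pour towards it (towards feeder -x): it stops the balls. Carry the tray round it or with its underside above 190 mm.
- bore_top (a point): Centre of the bore's upper mouth on top of the aluminium bridge, at (0, 0, 177) mm in the feeder's frame; axes as the feeder's. The upright bore is 17.5 mm wide and 34 mm deep, for the 16 mm rod.
- chute_end (a point): Middle of the chute floor's open lower end, above the tub, at (0, -57, 50) mm in the feeder's frame.
- tub_centre (a point): Middle of the inner floor of the lime green tub, which is part of the feeder, at (0, -108, 12) mm in its frame: 122 x 112 mm inside, 30 mm deep, rim 42 mm above the bench.
- gate_grip (a point): Middle of the black cylindrical grip (24 mm across, 42 tall) on top of the loose gate rod (0.25 kg nominal); z up the rod's axis, x and y as the feeder's. Shut, it is 28 mm above bore_top, a 30 mm flange under the grip resting on the bridge. The rod passes down the bore to a blue gate plate, 54 mm wide, 32 high. Let go, the rod falls shut by its weight.
- green_ring (a point): Middle of the green ring on the rod, 53 mm below gate_grip, hidden in the bore while shut. Green is 22 to 28 mm below the flange, a red ring 44 to 50 mm: raised 28 to 44 mm, all green and no red is above the guide (aim for 36). At about 48 mm the gate plate strikes the bridge. Balls pass once it is raised 25 mm and take about 2 s to reach the tub.
- tray_grip (a point): Grasp point on the handle of the loose pink tray, 68 mm above its underside, on its middle; axes as the tray's, z up. The handle is an upright fin 10 mm thick (y), 60 long (x), top 86 mm up. Tray 110 (x) x 65 (y) mm, walls 36 high, 0.18 kg; a middle wall under the handle parts it into two lanes 24 mm wide. Open mouth at -x.
- tray_lip (a point): Middle of the lip of the tray's open mouth, 24 mm above the tray's underside, 55 mm towards -x and 44 mm below tray_grip; axes as the tray's. The tray's floor rises 10 deg towards this lip, so the balls stay back; lower the mouth end by more than 10 deg and they roll out; about 24 deg empties it in a second or two.
- ball0_center (a point): Centre of blue ceramic grinding ball 0, 20 mm across, 16 g, that starts in the tray, two to a lane
- ball1_center (a point): Centre of blue ceramic grinding ball 1, 20 mm across, 16 g, that starts in the tray, two to a lane
- ball2_center (a point): Centre of blue ceramic grinding ball 2, 20 mm across, 16 g, that starts in the tray, two to a lane
- ball3_center (a point): Centre of blue ceramic grinding ball 3, 20 mm across, 16 g, that starts in the tray, two to a lane
- amber_bottle: Bystander: amber jar with black lid, 72 mm across, 130 mm tall, origin at the centre of its underside
- blue_cap_bottle: Bystander: clear bottle with blue cap, 60 mm across, 120 mm tall, origin at the centre of its underside
- tube_rack: Bystander: dark blue block rack with capped tubes, 60 (x) x 130 (y) mm, 61 mm tall, origin at the centre of its underside
There are look-alikes about, which are no part of the job. Of the things like the part that bears gate_grip, leave any that is yellow; of the rest the smaller one is meant.

How it is judged (in metres and radians):
On the way, in this order (a step that is already met when the one before it is completed fails the run):
1. all four balls are in the hopper behind the shut gate (y of ball0_center in the frame of feeder between 0.008 and 0.2 m and x of ball0_center in the frame of feeder between -0.062 and 0.062 m and z of ball0_center in the frame of feeder between 0.06 and 0.14 m and y of ball1_center in the frame of feeder between 0.008 and 0.2 m and x of ball1_center in the frame of feeder between -0.062 and 0.062 m and z of ball1_center in the frame of feeder between 0.06 and 0.14 m and y of ball2_center in the frame of feeder between 0.008 and 0.2 m and x of ball2_center in the frame of feeder between -0.062 and 0.062 m and z of ball2_center in the frame of feeder between 0.06 and 0.14 m and y of ball3_center in the frame of feeder between 0.008 and 0.2 m and x of ball3_center in the frame of feeder between -0.062 and 0.062 m and z of ball3_center in the frame of feeder between 0.06 and 0.14 m and z of gate_grip in the frame of feeder below 0.212 m), for 0.2 s.
2. the empty tray stands upright on the bench, let go, gate still shut (all of step 1 and height (world z) of tray_grip below 0.074 m and angle between tray_grip's own z axis and vertical below 0.08 rad and contact force between the fingers and tray below 0.1 N and contact force between tray and feeder below 0.1 N), for 0.2 s.
At the end, for the whole second after the job is handed in: Fingers hold the gate rod still, raised 28 to 44 mm from shut, within 6 mm and 0.08 rad of the bore axis, pressing on the feeder with under 25 N; all four balls lie in the tub; the tray stands upright on the bench (within 0.08 rad), touching neither fingers nor feeder (z of gate_grip in the frame of feeder between 0.233 and 0.249 m and angle between the z axis of gate_grip and the z axis of feeder, either way round below 0.08 rad and horizontal distance between gate_grip and bore_top below 0.006 m and contact force between the fingers and gate_rod above 1 N and contact force between gate_rod and feeder below 25 N and linear speed of gate_rod below 0.02 m/s and height (world z) of tray_grip below 0.074 m and angle between tray_grip's own z axis and vertical below 0.08 rad and contact force between the fingers and tray below 0.1 N and contact force between tray and feeder below 0.1 N and y of ball0_center in the frame of feeder between -0.168 and -0.048 m and x of ball0_center in the frame of feeder between -0.065 and 0.065 m and z of each of ball0_center, ball1_center, ball2_center, ball3_center in the frame of feeder below 0.042 m and y of ball1_center in the frame of feeder between -0.168 and -0.048 m and x of ball1_center in the frame of feeder between -0.065 and 0.065 m and y of ball2_center in the frame of feeder between -0.168 and -0.048 m and x of ball2_center in the frame of feeder between -0.065 and 0.065 m and y of ball3_center in the frame of feeder between -0.168 and -0.048 m and x of ball3_center in the frame of feeder between -0.065 and 0.065 m); the arm keeps its last pose, push and grip.
It fails at once if the amber bottle is moved more than 20 mm (distance of amber_bottle from where it was at the start of the episode above 0.02 m).
It fails at once if the blue cap bottle is moved more than 20 mm (distance of blue_cap_bottle from where it was at the start of the episode above 0.02 m).
It fails at once if the tube rack is moved more than 20 mm (distance of tube_rack from where it was at the start of the episode above 0.02 m).
It fails at once if the rod is forced sideways in its bore or against its stop (over 40 N on the feeder) (contact force between gate_rod and feeder above 40 N).
It also fails if it takes over 72 s, if anything falls off the work surface, if the arm or the gripper's body presses on something with over 40 N, if the wrist force passes 120 N, or if a joint passes its speed limit or range.

## Working session

There is one attempt and no reset: what is moved stays moved. The work goes in short steps, Python scripts to look and compute and a tool call to move; the robot and the scene stay as the last step left them, time stands still between calls to the robot, and variables do not carry over. Pictures are saved under pics/ and viewed, and the job is handed in when it is done.

Besides the shell and the picture viewer there is one more tool, called as name([rows], argument=value, ...), one row to a line, values as JSON. arm_command: Moves the arm, as the interface text tells. Its arguments: {"type":"object","properties":{"commands":{"type":"array"},"newtons":{"type":"number"}},"required":["commands"]}

```bash
ls; mkdir -p pics; python3 - <<'E'
from workcell import monitor, imaging, arm, models
import cv2,numpy as np,pickle
np.set_printoptions(precision=4,suppress=True)
s=monitor.read_state();print(s)
for n in("scene","top"):
    p=imaging.grab_frame(n);cv2.imwrite(f"pics/{n}0.png",p["pixels"]);print(n,p["camera_matrix"],p["pose"],[k for k in p])
    for t in["feeder","gate_grip","tray_grip","ball0_center","amber_bottle","blue_cap_bottle","tube_rack"]:
        print(t,[(round(d["conf"],2),np.round(d["extent"])) for d in models.recognise(p,t)][:5])
    pickle.dump(p,open(f"{n}0.pkl","wb"))
E
```

```text
pics
{'t': 0.0, 'joint_positions': array([-57.6066,  22.0926,   0.3809,  -0.0281, -68.4101, -14.8191]), 'joint_vel': array([-0.0617, -0.0195, -0.0783,  0.0242, -0.1029, -0.1352]), 'joint_torque': array([  0.0013, -39.0665,  18.7405,   4.2199,   0.0109,  -0.0002]), 'position': array([ 0.1886, -0.5953,  0.2465]), 'ee_rot': array([[ 0.9534, -0.0008, -0.3018],
       [ 0.3018,  0.002 ,  0.9534],
       [-0.0001, -1.    ,  0.0022]]), 'wrist_force': array([0.6534, 0.083 , 0.3113]), 'moment': array([-0.0135,  0.0123, -0.0088]), 'opening': 0.08730810993776682}
scene [[373.5835   0.     321.1925]
 [  0.     373.5835 196.299 ]
 [  0.       0.       1.    ]] [[-0.4902 -0.5793  0.6513  1.239 ]
 [ 0.8716 -0.3222  0.3695  0.3621]
 [-0.0042  0.7488  0.6628  0.8253]
 [ 0.      0.      0.      1.    ]] ['pixels', 'camera_matrix', 'pose', 'shot']
feeder [(0.85, array([308., 208., 130.,  98.]))]
gate_grip [(0.84, array([258., 225.,  17.,  48.])), (0.73, array([326., 143.,  13.,  35.])), (0.64, array([297., 180.,  15.,  42.]))]
tray_grip [(0.75, array([432., 255.,  34.,  45.]))]
ball0_center [(0.22, arr
[... 270 characters left out ...]
7.]))]
top [[433.3124   0.     328.2723]
 [  0.     433.3124 202.2477]
 [  0.       0.       1.    ]] [[-0.0234  0.9874 -0.1568  0.3623]
 [-0.9997 -0.0248 -0.0072 -0.0391]
 [-0.011   0.1566  0.9876  1.3593]
 [ 0.      0.      0.      1.    ]] ['pixels', 'camera_matrix', 'pose', 'shot']
feeder [(0.84, array([347., 213., 132.,  59.]))]
gate_grip [(0.57, array([361., 272.,  22.,  24.])), (0.49, array([364., 157.,  15.,  20.]))]
tray_grip [(0.7, array([224., 228.,  29.,  39.])), (0.64, array([318., 129.,  24.,  38.]))]
ball0_center []
amber_bottle [(0.78, array([318., 129.,  26.,  39.]))]
blue_cap_bottle [(0.84, array([463., 261.,  24.,  22.]))]
tube_rack [(0.7, array([198., 186.,  52.,  28.]))]
```

```bash
python3 - <<'E'
import cv2
for n,(x0,y0,x1,y1) in dict(scene=(200,110,500,350),top=(150,90,490,310)).items():
    i=cv2.imread(f"pics/{n}0.png")[y0:y1,x0:x1]
    cv2.imwrite(f"pics/{n}0c.png",cv2.resize(i,None,fx=2.35,fy=2.35,interpolation=2))
E
```

```text
(no output)
```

View pics/scene0.png

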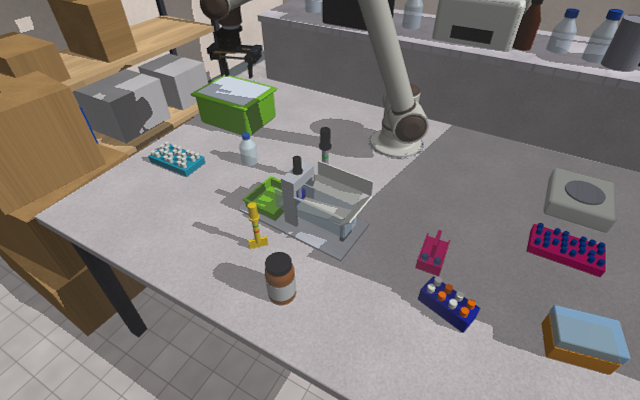

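View pics/top0.png

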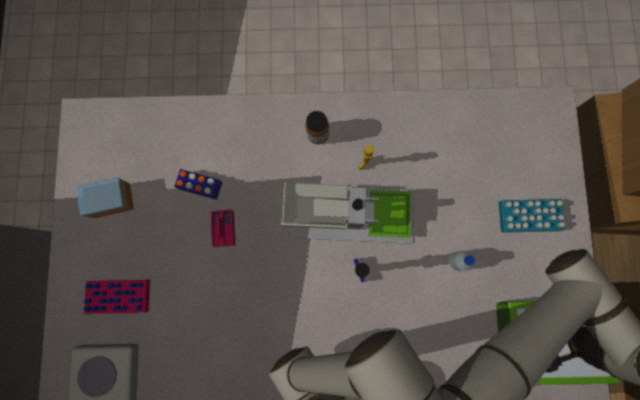

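```bash
ls pics
```

```text
scene0.png
scene0c.png
top0.png
top0c.png
```

View pics/scene0c.png

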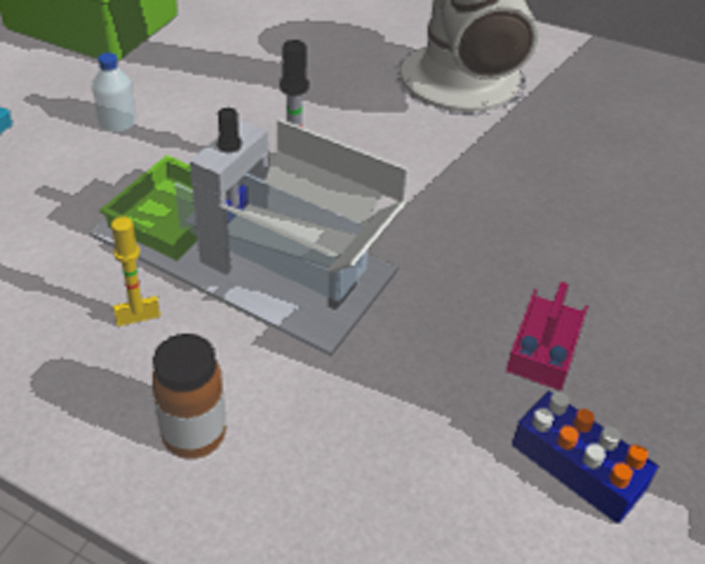

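View pics/top0c.png

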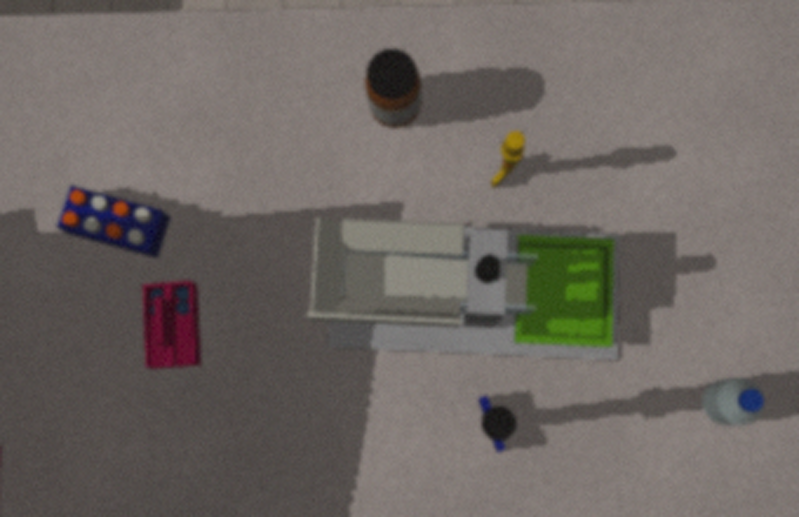

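Blue-plate rod inside the bridge is the real gate; the black one nearer the robot and the yellow one are look-alikes. Tray mouth faces the robot (balls at its far end). Zooming for feature clicks.

```bash
python3 - <<'E'
import cv2
def crop(n,x0,y0,x1,y1,f,out):
    i=cv2.imread(f"pics/{n}0.png")[y0:y1,x0:x1]
    i=cv2.resize(i,None,fx=f,fy=f,interpolation=cv2.INTER_CUBIC)
    i=cv2.convertScaleAbs(i,alpha=1.3)
    for c in range(x0,x1,10):
        cv2.putText(i,str(c),((c-x0)*f,8),0,.3,(0,255,255),1);cv2.line(i,((c-x0)*f+f//2,0),((c-x0)*f+f//2,i.shape[0]),(0,255,255) if c%50==0 else (90,90,0),1)
    for r in range(y0,y1,10):
        cv2.putText(i,str(r),(0,(r-y0)*f+4),0,.3,(0,255,255),1);cv2.line(i,(0,(r-y0)*f+f//2),(i.shape[1],(r-y0)*f+f//2),(0,255,255) if r%50==0 else (90,90,0),1)
    cv2.imwrite(out,i)
crop("top",275,175,420,250,5,"pics/tf.png")
crop("scene",235,150,380,260,5,"pics/sf.png")
crop("scene",405,225,465,285,9,"pics/st.png")
crop("top",195,195,255,255,9,"pics/tt.png")
E
```

```text
(no output)
```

View pics/tf.png

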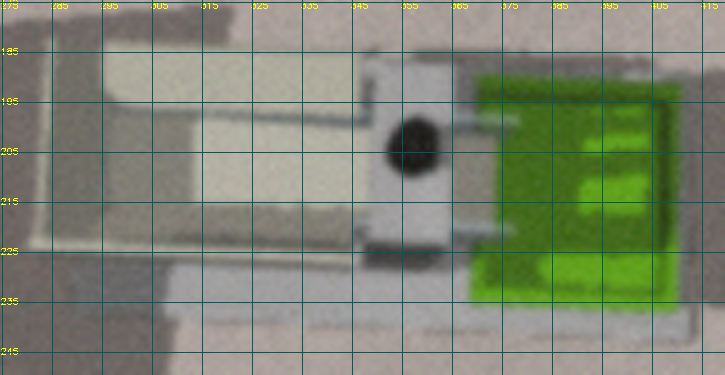

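View pics/sf.png

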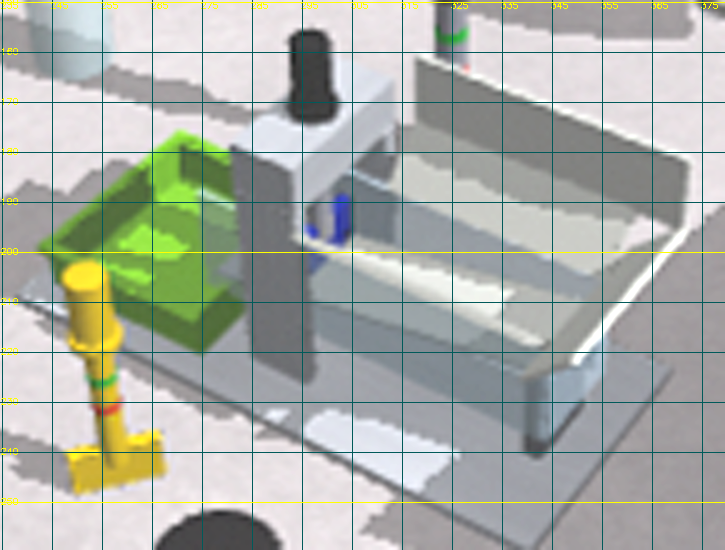

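View pics/st.png

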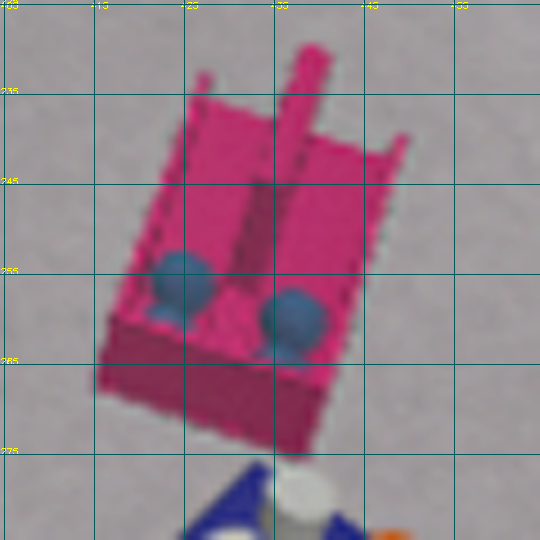

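View pics/tt.png

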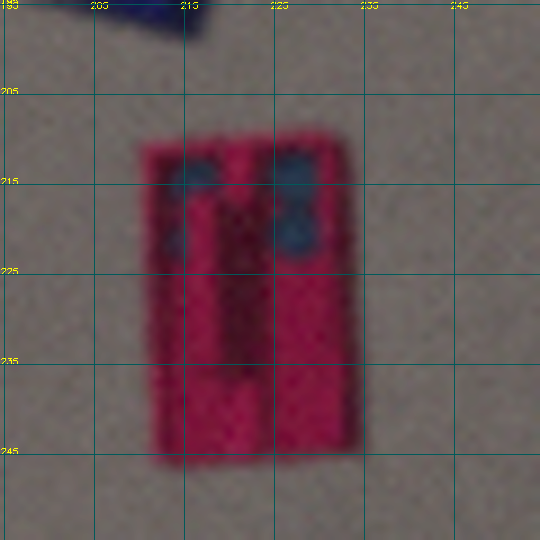

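```bash
cat > h.py <<'E'
import numpy as np,pickle,cv2
from scipy.optimize import least_squares
np.set_printoptions(precision=4,suppress=True)
def proj(p,P):
    P=np.atleast_2d(P);T=np.linalg.inv(p["pose"]);c=P@T[:3,:3].T+T[:3,3]
    K=p["camera_matrix"];u=c[:,0]/-c[:,2];v=-c[:,1]/-c[:,2]
    return np.c_[K[0,0]*u+K[0,2],K[1,1]*v+K[1,2]]
def at(pose,P):
    x,y,a=pose[:3];P=np.atleast_2d(P)/1000;c,s=np.cos(a),np.sin(a)
    return np.c_[x+c*P[:,0]-s*P[:,1],y+s*P[:,0]+c*P[:,1],P[:,2]]
def z(pts,x0,y0,f): return np.array([x0,y0])+(np.array(pts,float)-f/2)/f
def ray(p,uv,h):
    K=p["camera_matrix"];d=p["pose"][:3,:3]@np.array([(uv[0]-K[0,2])/K[0,0],-(uv[1]-K[1,2])/K[1,1],-1]);o=p["pose"][:3,3]
    return o+d*(h-o[2])/d[2]
def fit(obs,x0):  # obs list (cam, P, uv)
    def f(q):return np.concatenate([(proj(c,at(q,P))-uv).ravel() for c,P,uv in obs])
    r=least_squares(f,x0,loss="soft_l1");return r.x,[ (proj(c,at(r.x,P))-uv) for c,P,uv in obs],r
E
cat > m.py <<'E'
from h import *
S=pickle.load(open("scene0.pkl","rb"));T=pickle.load(open("top0.pkl","rb"))
tF=z([(48,40),(33,245),(360,262),(368,55),(455,62),(448,245),(364,240)],275,175,5)
PT=np.array([(60,207,140),(-62,207,190),(-62,29,190),(50,22,177),(50,-22,177),(-50,-22,177),(-50,22,177)])
sF=z([(415,57),(688,162),(578,362),(232,145),(297,182),(393,80),(530,550),(672,370),(20,300)],235,150,5)
PS=np.array([(-62,29,190),(-62,207,190),(60,207,140),(50,-22,177),(50,22,177),(-50,22,177),(85,200,6),(-85,200,6),(85,-185,6)])
for o in([(T,PT,tF),(S,PS,sF)],[(T,PT,tF)],[(S,PS,sF)]):
    q,r,_=fit(o,[.5,-.1,0]);print("feeder",q);
    for a in r:print(a.round(1).tolist())
print("grip from top cam",ray(T,z([(415,147)],275,175,5)[0],.226))
tt=z([(142,140),(345,130),(365,452),(158,465)],195,195,9)
PTt=np.array([(55,32.5,36),(55,-32.5,36),(-55,-32.5,36),(-55,32.5,36)])
st=z([(108,317),(328,385),(97,388),(303,458),(268,180),(316,48)],405,225,9)
PSt=np.array([(55,-32.5,36),(55,32.5,36),(55,-32.5,0),(55,32.5,0),(30,0,86),(-30,0,86)])
for o in([(T,PTt,tt),(S,PSt,st)],[(T,PTt,tt)],[(S,PSt,st)]):
    q,r,_=fit(o,[.5,.3,0]);print("tray",q);
    for a in r:print(a.round(1).tolist())
E
python3 m.py
```

```text
feeder [ 0.5428 -0.1093 -0.0625]
[[0.6, 0.3], [-0.9, -0.4], [-0.7, -1.3], [1.4, 0.6], [-0.2, -0.3], [0.3, -1.1], [1.0, -0.7]]
[[0.6, -0.6], [1.4, -0.5], [0.1, -0.1], [-0.3, -0.1], [-0.5, -2.1], [0.8, -0.3], [0.7, 0.8], [0.7, -0.2], [-1.1, -0.8]]
feeder [ 0.5416 -0.1087 -0.0637]
[[0.4, 0.6], [-1.1, -0.0], [-1.0, -0.8], [1.2, 1.0], [-0.4, 0.2], [0.1, -0.6], [0.8, -0.2]]
feeder [ 0.5446 -0.1095 -0.0596]
[[0.2, -0.4], [1.2, -0.3], [-0.1, 0.2], [-0.7, 0.2], [-0.8, -1.7], [0.4, 0.0], [0.5, 1.1], [0.4, -0.0], [-1.6, -0.4]]
grip from top cam [ 0.5359 -0.1081  0.226 ]
tray [0.5032 0.2981 0.0667]
[[0.5, 0.4], [-1.1, -0.4], [-1.3, -0.7], [0.5, -0.2]]
[[0.1, -0.7], [0.1, 0.2], [-0.9, -0.2], [0.1, 0.4], [0.3, -0.3], [-0.1, -0.8]]
tray [0.5024 0.2971 0.0546]
[[1.1, 0.5], [-0.5, -0.1], [-1.2, -0.3], [0.6, -0.1]]
tray [0.5038 0.2982 0.0716]
[[0.1, -0.4], [0.2, 0.3], [-0.8, 0.1], [0.2, 0.6], [0.3, -0.1], [-0.1, -0.7]]
```

```bash
cat >> h.py <<'E'
from scipy.spatial.transform import Rotation as Ro
def Rt(yaw,tilt=0): # tilt: rotation about tool z (rad)
    B=np.array([[1,0,0],[0,0,1],[0,-1,0.]])
    return Ro.from_rotvec([0,0,yaw]).as_matrix()@B@Ro.from_rotvec([0,0,tilt]).as_matrix()
def plan(p,R,tgt,Rg,n):
    rv=Ro.from_matrix(R.T@Rg).as_rotvec()/n
    out=[];p=p.copy();R=R.copy()
    for k in range(n):
        d=R.T@(tgt-p)/(n-k)*100
        w=Ro.from_matrix(R.T@Rg).as_rotvec()/(n-k)
        row=np.r_[d.round(2),w.round(3)];out.append(row.tolist())
        p=p+R@row[:3]/100;R=R@Ro.from_rotvec(row[3:]).as_matrix()
    return out,p,R
def multi(wps):
    from workcell import monitor
    s=monitor.read_state();p,R=s["position"],s["ee_rot"]
    print("t",s["t"],p,"force",s["wrist_force"],"open",s["opening"])
    for tgt,Rg,n in wps:
        o,p,R=plan(p,R,np.array(tgt),Rg,n);print(tgt,n)
        for r in o:print(r)
E
python3 - <<'E'
from h import *
multi([([.22,-.55,.40],Rt(.3075),4),([.45,-.35,.40],Rt(.2),6),([.503,.298,.40],Rt(.063),13)])
E
```

```text
t 0.8 [ 0.1888 -0.5958  0.2476] force [-0.2342  0.5555 -0.6587] open 0.0867353869114413
[0.22, -0.55, 0.4] 4
[1.09, -3.81, 0.86, 0.0, -0.0, 0.0]
[1.09, -3.81, 0.85, 0.0, -0.0, 0.0]
[1.09, -3.81, 0.86, 0.0, -0.0, 0.0]
[1.09, -3.81, 0.85, 0.0, -0.001, 0.0]
[0.45, -0.35, 0.4] 6
[4.66, -0.0, 2.02, 0.0, 0.018, 0.0]
[4.63, -0.0, 2.1, 0.0, 0.018, 0.0]
[4.59, -0.0, 2.18, 0.0, 0.018, 0.0]
[4.55, -0.0, 2.26, 0.0, 0.018, 0.0]
[4.5, -0.0, 2.35, 0.0, 0.018, 0.0]
[4.46, -0.0, 2.42, 0.0, 0.018, 0.0]
[0.503, 0.298, 0.4] 13
[1.39, -0.0, 4.8, 0.0, 0.011, 0.0]
[1.34, -0.0, 4.82, 0.0, 0.01, 0.0]
[1.29, -0.0, 4.83, 0.0, 0.011, 0.0]
[1.23, -0.0, 4.85, 0.0, 0.01, 0.0]
[1.19, -0.0, 4.86, 0.0, 0.011, 0.0]
[1.13, -0.0, 4.87, 0.0, 0.01, 0.0]
[1.08, -0.0, 4.88, 0.0, 0.011, 0.0]
[1.03, -0.0, 4.9, 0.0, 0.01, 0.0]
[0.98, -0.0, 4.9, 0.0, 0.011, 0.0]
[0.93, -0.0, 4.92, 0.0, 0.01, 0.0]
[0.88, -0.0, 4.92, 0.0, 0.011, 0.0]
[0.82, -0.0, 4.94, 0.0, 0.01, 0.0]
[0.77, -0.01, 4.94, 0.0, 0.011, 0.0]
```

arm_command([
  [1.1,-3.8,0.85,0,0,0,0],
  [1.1,-3.8,0.85,0,0,0,0],
  [1.1,-3.8,0.85,0,0,0,0],
  [1.1,-3.8,0.85,0,0,0,0],
  [4.66,0,2.0,0,0.018,0,0],
  [4.63,0,2.1,0,0.018,0,0],
  [4.6,0,2.2,0,0.018,0,0],
  [4.55,0,2.26,0,0.018,0,0],
  [4.5,0,2.35,0,0.018,0,0],
  [4.46,0,2.42,0,0.018,0,0],
])

```text
t: 2.05
position: [0.4517, -0.349, 0.3998]
ee_rot: [[0.98, 0.001, -0.197], [0.197, -0.0, 0.98], [0.0, -1.0, -0.0]]
wrist_force: [0.4, -0.7, -0.2]
opening: 0.0869
```

arm_command([
  [1.4,0,4.8,0,0.011,0,0],
  [1.34,0,4.8,0,0.01,0,0],
  [1.3,0,4.8,0,0.011,0,0],
  [1.23,0,4.85,0,0.01,0,0],
  [1.2,0,4.86,0,0.011,0,0],
  [1.13,0,4.87,0,0.01,0,0],
  [1.08,0,4.88,0,0.011,0,0],
  [1.03,0,4.9,0,0.01,0,0],
  [0.98,0,4.9,0,0.011,0,0],
  [0.93,0,4.92,0,0.01,0,0],
  [0.88,0,4.92,0,0.011,0,0],
  [0.82,0,4.94,0,0.01,0,0],
  [0.8,0,4.94,0,0.011,0,0],
  [0,0,0,0,0,0,0],
  [0,0,0,0,0,0,0],
])

```text
t: 3.92
position: [0.5049, 0.297, 0.3994]
ee_rot: [[0.998, -0.0, -0.062], [0.062, -0.001, 0.998], [-0.0, -1.0, -0.001]]
wrist_force: [0.4, -0.4, -0.1]
opening: 0.0869
```

```bash
python3 - <<'E'
from h import *
multi([([.503,.298,.12],Rt(.063),7),([.503,.298,.075],Rt(.063),3)])
from workcell import imaging,monitor
print(monitor.read_state()["ee_rot"])
for n in("scene","top"):
    p=imaging.grab_frame(n);pickle.dump(p,open(f"{n}1.pkl","wb"));cv2.imwrite(f"pics/{n}1.png",p["pixels"])
E
```

```text
t 3.925 [0.5049 0.297  0.3994] force [ 0.4383 -0.4444 -0.1254] open 0.08692350989217643
[0.503, 0.298, 0.12] 7
[-0.03, 3.99, 0.02, 0.0, -0.0, -0.0]
[-0.02, 3.99, 0.02, 0.0, -0.0, -0.0]
[-0.03, 3.99, 0.02, 0.0, -0.0, -0.0]
[-0.02, 3.99, 0.02, 0.0, -0.0, -0.0]
[-0.03, 3.99, 0.02, 0.0, -0.0, -0.0]
[-0.02, 4.0, 0.01, 0.0, -0.0, -0.0]
[-0.03, 3.99, 0.02, 0.001, -0.001, -0.0]
[0.503, 0.298, 0.075] 3
[0.0, 1.5, -0.0, -0.0, 0.0, -0.0]
[0.0, 1.5, -0.0, -0.0, 0.0, -0.0]
[0.0, 1.5, -0.01, -0.0, 0.0, -0.0]
[[ 0.9981 -0.0003 -0.0621]
 [ 0.0621 -0.0006  0.9981]
 [-0.0003 -1.     -0.0006]]
```

View pics/scene1.png

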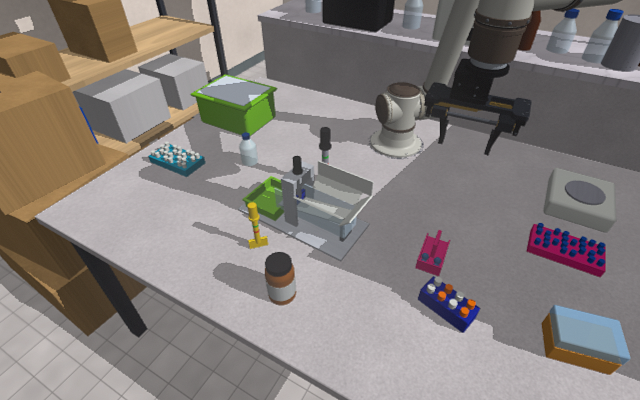

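The gripper hovers over the tray at about (465,100), and the tray at (433,252) and rack are undisturbed. Descending and gripping.

arm_command([
  [-0.03,4,0.02,0,0,0,0],
  [-0.02,4,0.02,0,0,0,0],
  [-0.03,4,0.02,0,0,0,0],
  [-0.02,4,0.02,0,0,0,0],
  [-0.03,4,0.02,0,0,0,0],
  [-0.02,4,0.02,0,0,0,0],
  [-0.03,4,0,0,0,0,0],
  [0,1.5,0,0,0,0,0],
  [0,1.5,0,0,0,0,0],
  [0,1.4,0,0,0,0,0],
  [0,0,0,0,0,0,80],
  [0,0,0,0,0,0,150],
  [0,0,0,0,0,0,190],
], newtons=25)

```text
t: 5.65
position: [0.5036, 0.2988, 0.0764]
ee_rot: [[0.998, 0.001, -0.062], [0.062, 0.001, 0.998], [0.001, -1.0, 0.001]]
wrist_force: [-0.1, 0.5, 0.1]
opening: 0.065
```

arm_command([
  [0,0,0,0,0,0,255],
  [0,0,0,0,0,0,255],
  [0,0,0,0,0,0,255],
  [0,0,0,0,0,0,255],
  [0,0,0,0,0,0,255],
], newtons=25)

```text
t: 6.28
position: [0.5032, 0.2983, 0.0755]
ee_rot: [[0.998, -0.0, -0.062], [0.062, -0.0, 0.998], [-0.0, -1.0, -0.0]]
wrist_force: [-0.3, 0.1, -0.0]
opening: 0.0152
```

```bash
python3 - <<'E'
from h import *
from workcell import imaging,monitor
s=monitor.read_state();print(s["t"],s["position"],s["ee_rot"],s["wrist_force"],s["opening"])
for n in("scene","top"):
    p=imaging.grab_frame(n);pickle.dump(p,open(f"{n}2.pkl","wb"));cv2.imwrite(f"pics/{n}2.png",p["pixels"][90:350] if n=="scene" else p["pixels"][90:310])
E
```

```text
6.275 [0.5032 0.2983 0.0755] [[ 0.9981 -0.     -0.0618]
 [ 0.0618 -0.0001  0.9981]
 [-0.     -1.     -0.0001]] [-0.3165  0.107  -0.0012] 0.015195930899757093
```

View pics/scene2.png

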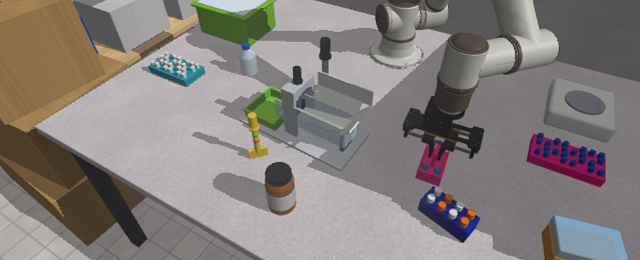

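arm_command([
  [0,0,0,0,0,0,255],
  [0,0,0,0,0,0,255],
  [0,0,0,0,0,0,255],
  [0,-1,0,0,0,0,255],
  [0,-1,0,0,0,0,255],
  [0,0,0,0,0,0,255],
])

```text
t: 7.12
position: [0.5037, 0.2987, 0.0968]
ee_rot: [[0.998, 0.002, -0.062], [0.062, 0.002, 0.998], [0.002, -1.0, 0.002]]
wrist_force: [0.3, 0.1, -3.7]
opening: 0.0098
```

```bash
python3 - <<'E'
from h import *
F=(.543,-.1092,-.0615)
# lift, carry, stage
a=at(F,(55,115,0))[0]
multi([([.503,.298,.30],Rt(.062),8),([a[0],a[1],.30],Rt(-.0615),12)])
from workcell import imaging,monitor
for n in("scene","top"):
    p=imaging.grab_frame(n);cv2.imwrite(f"pics/{n}3.png",cv2.resize(p["pixels"][130:330,330:530],None,fx=3,fy=3))
E
```

```text
t 7.125 [0.5037 0.2987 0.0968] force [ 0.2643  0.1009 -3.7342] open 0.00975537755760656
[0.503, 0.298, 0.3] 8
[-0.0, -2.54, -0.0, -0.0, -0.0, 0.0]
[-0.0, -2.54, -0.01, -0.0, -0.0, 0.0]
[-0.01, -2.54, -0.0, -0.0, -0.0, 0.0]
[-0.0, -2.54, -0.01, -0.0, -0.0, 0.0]
[-0.01, -2.54, -0.0, -0.0, -0.0, 0.0]
[-0.0, -2.54, -0.01, -0.001, -0.0, 0.001]
[-0.01, -2.54, -0.01, -0.0, -0.0, 0.0]
[-0.01, -2.54, -0.0, -0.001, -0.0, 0.001]
[np.float64(0.604964063419972), np.float64(0.002202221003378982), 0.3] 12
[0.7, 0.0, -2.51, 0.0, 0.01, -0.0]
[0.72, 0.0, -2.51, 0.0, 0.01, -0.0]
[0.75, 0.0, -2.5, 0.0, 0.01, -0.0]
[0.77, 0.0, -2.49, 0.0, 0.01, -0.0]
[0.79, 0.0, -2.48, 0.0, 0.01, -0.0]
[0.82, 0.0, -2.48, 0.0, 0.01, -0.0]
[0.85, 0.0, -2.47, 0.0, 0.011, -0.0]
[0.87, 0.0, -2.46, 0.0, 0.01, -0.0]
[0.9, 0.0, -2.45, 0.0, 0.011, -0.0]
[0.92, 0.01, -2.43, 0.0, 0.01, -0.0]
[0.95, 0.0, -2.43, 0.0, 0.011, -0.0]
[0.97, 0.01, -2.42, 0.0, 0.01, -0.0]
```

View pics/scene3.png

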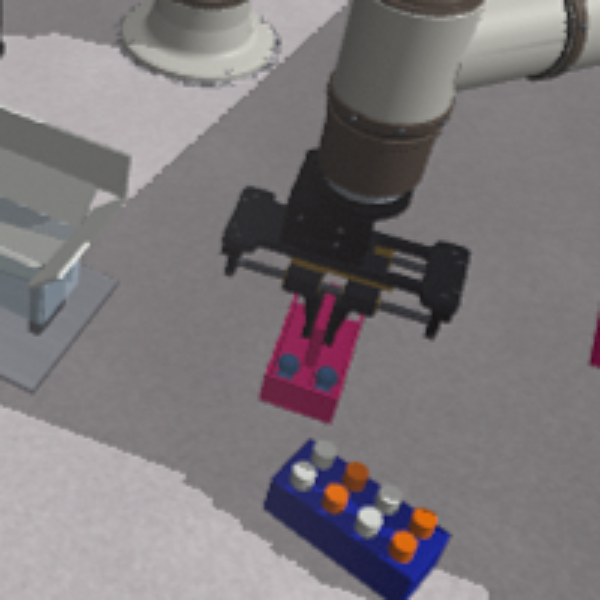

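The tray is gripped and level, with balls at its far end. Lifting and carrying.

arm_command([
  [0,-1.5,0,0,0,0,255],
  [0,-2.5,0,0,0,0,255],
  [0,-2.5,0,0,0,0,255],
  [0,-2.5,0,0,0,0,255],
  [0,-2.5,0,0,0,0,255],
  [0,-2.5,0,0,0,0,255],
  [0,-2.5,0,0,0,0,255],
  [0,-2.5,0,0,0,0,255],
  [0,-1.4,0,0,0,0,255],
  [0,0,0,0,0,0,255],
])

```text
t: 8.48
position: [0.5033, 0.2985, 0.3007]
ee_rot: [[0.998, 0.002, -0.062], [0.062, 0.002, 0.998], [0.002, -1.0, 0.002]]
wrist_force: [-0.9, -0.2, -2.5]
opening: 0.0099
```

arm_command([
  [0.2,0,-0.8,0,0.005,0,255],
  [0.5,0,-1.6,0,0.01,0,255],
  [0.72,0,-2.5,0,0.01,0,255],
  [0.75,0,-2.5,0,0.01,0,255],
  [0.77,0,-2.5,0,0.01,0,255],
  [0.8,0,-2.5,0,0.01,0,255],
  [0.82,0,-2.48,0,0.01,0,255],
  [0.85,0,-2.47,0,0.01,0,255],
  [0.87,0,-2.46,0,0.01,0,255],
  [0.9,0,-2.45,0,0.01,0,255],
  [0.92,0,-2.43,0,0.01,0,255],
  [0.8,0,-2.2,0,0.01,0,255],
  [0.6,0,-1.7,0,0.01,0,255],
  [0.4,0,-1,0,0,0,255],
  [0,0,0,0,0,0,255],
  [0,0,0,0,0,0,255],
])

```text
t: 10.48
position: [0.6025, 0.0029, 0.2995]
ee_rot: [[0.998, -0.0, 0.063], [-0.063, 0.0, 0.998], [-0.0, -1.0, 0.0]]
wrist_force: [-0.2, 0.3, -2.3]
opening: 0.01
```

```bash
python3 - <<'E'
from h import *
from workcell import imaging,monitor
s=monitor.read_state();print(s["t"],s["position"],s["ee_rot"],s["wrist_force"],s["opening"])
for n in("scene","top"):
    p=imaging.grab_frame(n);pickle.dump(p,open(f"{n}4.pkl","wb"));cv2.imwrite(f"pics/{n}4.png",cv2.resize(p["pixels"][110:270,230:430],None,fx=3.5,fy=3.5))
E
```

```text
10.475 [0.6025 0.0029 0.2995] [[ 0.998  -0.0001  0.0627]
 [-0.0627  0.0002  0.998 ]
 [-0.0001 -1.      0.0002]] [-0.2304  0.3095 -2.2537] 0.010018573793860105
```

View pics/scene4.png

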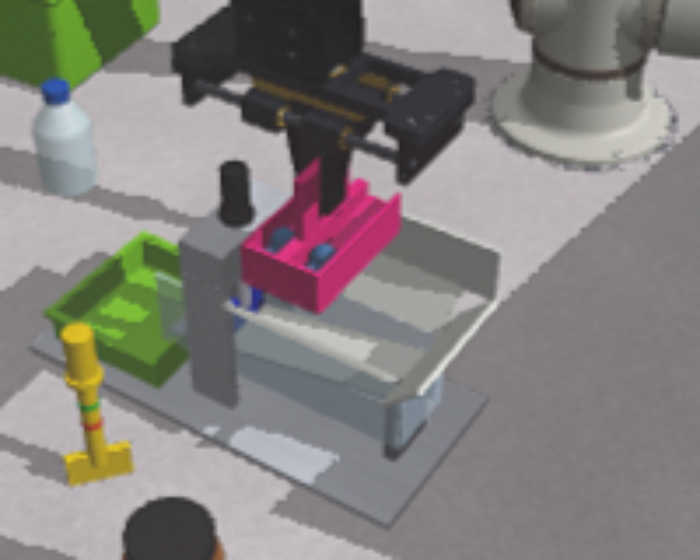

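View pics/top4.png

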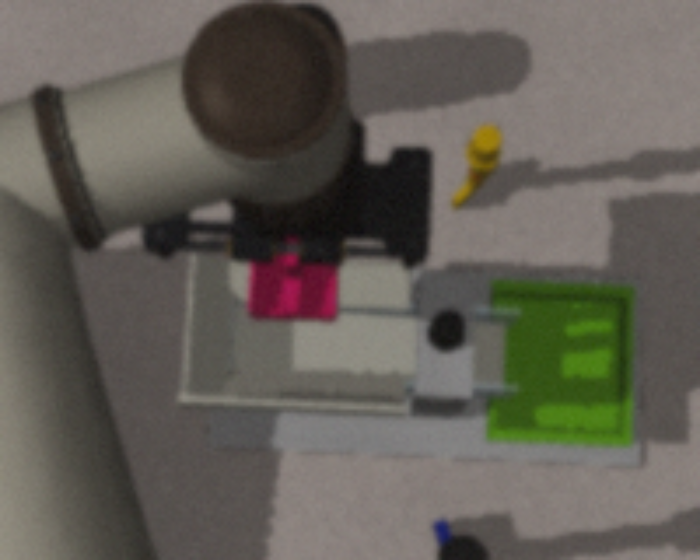

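```bash
cat >> h.py <<'E'
F=(.543,-.1092,-.0615)
def pour(lx,ly,lz,tilt):
    Rg=Rt(F[2],tilt);l=at(F,(lx,ly,lz))[0]
    # tool x=tray x, tool y=-tray z, tool z=tray y ; TCP = lip + 55 x + 50 up
    return (l+Rg@np.array([.055,-.050,0]),Rg)
E
python3 - <<'E'
from h import *
a=pour(-4,115,190,-.15);b=pour(-8,115,172,-.5)
multi([(*a,6),(*b,6)])
E
```

```text
t 10.575 [0.6025 0.0031 0.2996] force [ 0.1717 -0.9071 -1.8065] open 0.009749960180664178
[0.5929 0.0029 0.2477] 6
[-0.16, 0.87, -0.01, -0.0, -0.0, -0.025]
[-0.18, 0.86, -0.01, -0.0, -0.0, -0.025]
[-0.2, 0.86, -0.02, -0.0, -0.0, -0.025]
[-0.22, 0.85, -0.01, -0.0, -0.0, -0.025]
[-0.25, 0.84, -0.02, -0.0, -0.0, -0.025]
[-0.27, 0.84, -0.01, -0.0, -0.001, -0.025]
[0.5663 0.0046 0.2422] 6
[-0.45, 0.02, 0.0, -0.0, 0.0, -0.058]
[-0.45, -0.0, 0.0, -0.0, 0.0, -0.058]
[-0.45, -0.03, 0.0, -0.0, 0.0, -0.058]
[-0.45, -0.06, 0.0, -0.0, 0.0, -0.059]
[-0.45, -0.08, 0.0, -0.0, 0.0, -0.058]
[-0.44, -0.1, 0.0, -0.0, 0.0, -0.059]
```

arm_command([
  [-0.16,0.87,0,0,0,-0.025,255],
  [-0.18,0.86,0,0,0,-0.025,255],
  [-0.2,0.86,0,0,0,-0.025,255],
  [-0.22,0.85,0,0,0,-0.025,255],
  [-0.25,0.84,0,0,0,-0.025,255],
  [-0.27,0.84,0,0,0,-0.025,255],
  [-0.45,0,0,0,0,-0.058,255],
  [-0.45,0,0,0,0,-0.058,255],
  [-0.45,-0.03,0,0,0,-0.058,255],
  [-0.45,-0.06,0,0,0,-0.058,255],
  [-0.45,-0.08,0,0,0,-0.058,255],
  [-0.44,-0.1,0,0,0,-0.058,255],
  [0,0,0,0,0,0,255],
  [0,0,0,0,0,0,255],
  [0,0,0,0,0,0,255],
  [0,0,0,0,0,0,255],
  [0,0,0,0,0,0,255],
  [0,0,0,0,0,0,255],
])

```text
t: 12.82
position: [0.5666, 0.0047, 0.2423]
ee_rot: [[0.877, 0.477, 0.063], [-0.056, -0.03, 0.998], [0.478, -0.879, -0.0]]
wrist_force: [-0.3, -0.0, -2.1]
opening: 0.0097
```

arm_command([
  [0,0,0,0,0,0,255],
  [0,0,0,0,0,0,255],
  [0,0,0,0,0,0,255],
  [0,0,0,0,0,0,255],
  [0,0,0,0,0,0,255],
  [0,0,0,0,0,0,255],
])

```text
t: 13.58
position: [0.5665, 0.0048, 0.2424]
ee_rot: [[0.877, 0.477, 0.063], [-0.055, -0.03, 0.998], [0.478, -0.879, 0.0]]
wrist_force: [0.0, -0.8, -2.3]
opening: 0.0101
```

```bash
python3 - <<'E'
from h import *
from workcell import imaging,monitor
s=monitor.read_state();print(s["t"],s["position"],s["ee_rot"],s["wrist_force"],s["opening"])
for n in("scene","top"):
    p=imaging.grab_frame(n);pickle.dump(p,open(f"{n}5.pkl","wb"));cv2.imwrite(f"pics/{n}5.png",cv2.resize(p["pixels"][110:270,230:430],None,fx=3.5,fy=3.5))
E
```

```text
13.575 [0.5665 0.0048 0.2424] [[ 0.8768  0.4768  0.0632]
 [-0.0555 -0.0301  0.998 ]
 [ 0.4777 -0.8785  0.    ]] [ 0.04   -0.7969 -2.2947] 0.010101167844413894
```

View pics/scene5.png

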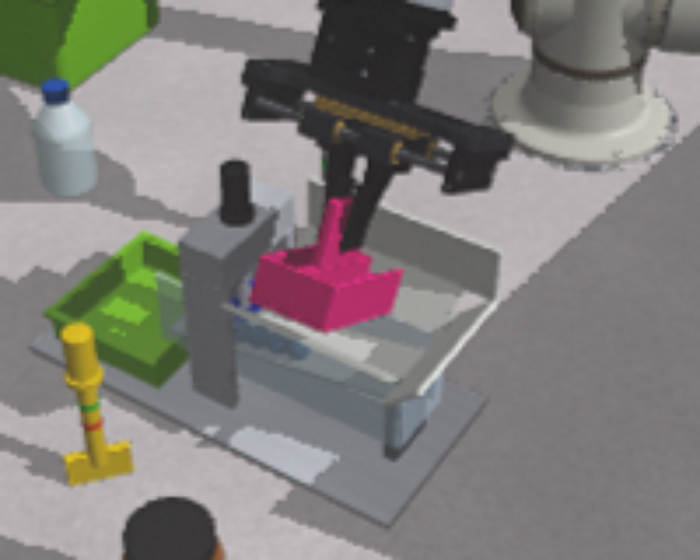

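View pics/top5.png

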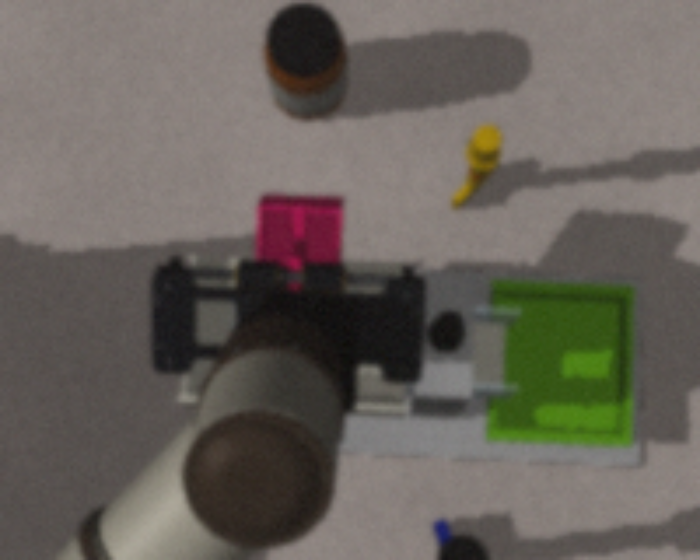

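```bash
python3 - <<'E'
from h import *
multi([([.5665,.0048,.28],Rt(F[2],-.5),2),([.6025,.0029,.30],Rt(F[2],0),6),([.575,.16,.30],Rt(0,0),6)])
E
```

```text
t 13.675 [0.5665 0.0048 0.2424] force [-0.5661  0.5602 -1.7797] open 0.01003208274483467
[0.5665, 0.0048, 0.28] 2
[0.9, -1.65, 0.0, 0.0, -0.001, -0.001]
[0.9, -1.65, 0.0, 0.001, -0.0, -0.001]
[0.6025, 0.0029, 0.3] 6
[0.69, -0.0, 0.01, -0.0, -0.0, 0.083]
[0.68, -0.06, 0.01, -0.0, -0.0, 0.083]
[0.68, -0.12, 0.0, -0.0, -0.0, 0.084]
[0.66, -0.18, 0.01, -0.0, -0.0, 0.083]
[0.65, -0.23, 0.0, -0.0, -0.0, 0.084]
[0.63, -0.28, 0.01, -0.0, -0.0, 0.083]
[0.575, 0.16, 0.3] 6
[-0.62, 0.0, 2.58, -0.0, -0.01, 0.0]
[-0.59, 0.0, 2.59, -0.0, -0.01, 0.0]
[-0.57, 0.0, 2.6, -0.0, -0.01, 0.0]
[-0.54, 0.0, 2.6, -0.0, -0.011, 0.0]
[-0.51, 0.0, 2.61, -0.0, -0.01, 0.0]
[-0.49, 0.0, 2.61, -0.0, -0.011, 0.0]
```

arm_command([
  [0.9,-1.65,0,0,0,0,255],
  [0.9,-1.65,0,0,0,0,255],
  [0.69,0,0,0,0,0.083,255],
  [0.68,-0.06,0,0,0,0.083,255],
  [0.68,-0.12,0,0,0,0.083,255],
  [0.66,-0.18,0,0,0,0.083,255],
  [0.65,-0.23,0,0,0,0.083,255],
  [0.63,-0.28,0,0,0,0.083,255],
  [-0.3,0,1.3,0,-0.01,0,255],
  [-0.6,0,2.6,0,-0.01,0,255],
  [-0.57,0,2.6,0,-0.01,0,255],
  [-0.54,0,2.6,0,-0.01,0,255],
  [-0.51,0,2.6,0,-0.01,0,255],
  [-0.49,0,2.6,0,-0.01,0,255],
  [-0.2,0,1.3,0,0,0,255],
  [0,0,0,0,0,0,255],
])

```text
t: 15.68
position: [0.5751, 0.1602, 0.2999]
ee_rot: [[1.0, 0.0, 0.002], [-0.002, 0.0, 1.0], [0.0, -1.0, 0.0]]
wrist_force: [0.5, 0.3, -1.5]
opening: 0.0103
```

```bash
python3 - <<'E'
from h import *
from workcell import imaging,monitor
s=monitor.read_state();print(s["t"],s["position"],s["ee_rot"],s["wrist_force"],s["opening"])
for n in("scene","top"):
    p=imaging.grab_frame(n);pickle.dump(p,open(f"{n}6.pkl","wb"));cv2.imwrite(f"pics/{n}6.png",cv2.resize(p["pixels"][110:270,250:410] if n=="scene" else p["pixels"][150:250,270:430],None,fx=4.9,fy=4.9,interpolation=2)[:600])
E
```

```text
15.675 [0.5751 0.1602 0.2999] [[ 1.      0.0002  0.0017]
 [-0.0017  0.      1.    ]
 [ 0.0002 -1.      0.    ]] [ 0.4931  0.345  -1.5411] 0.010288471895172754
```

View pics/scene6.png

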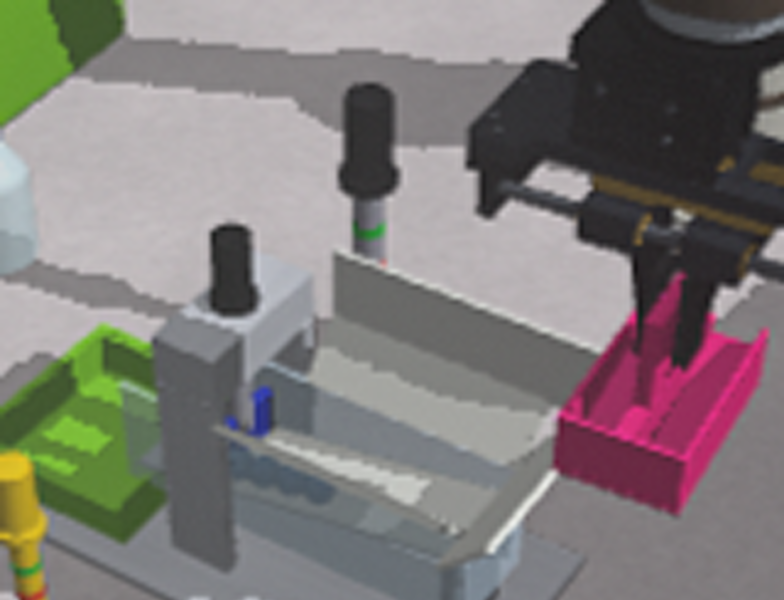

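View pics/top6.png

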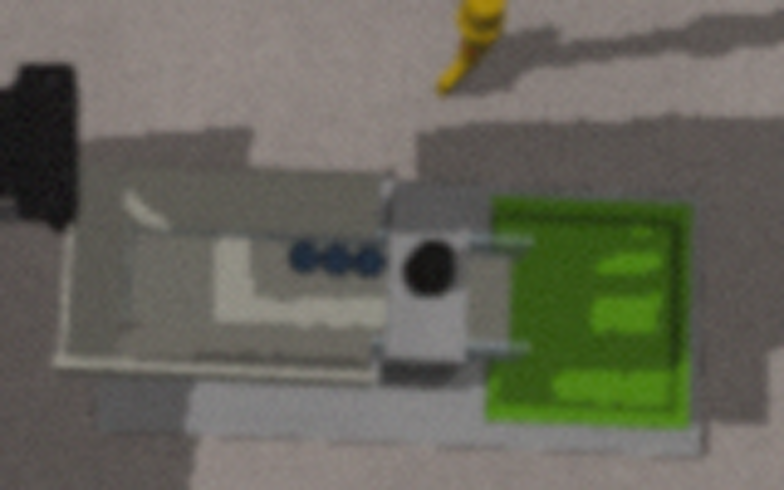

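Three balls show in the chute at (305–370,258) of the crop, in line, with the fourth hidden under the bridge by the gate. The tray is empty. Taking it back to its old spot.

```bash
python3 - <<'E'
from h import *
from workcell import imaging
multi([([.503,.298,.30],Rt(.062),5),([.503,.298,.095],Rt(.062),7),([.503,.298,.077],Rt(.062),4)])
p=imaging.grab_frame("scene")
from workcell import models
for d in models.recognise(p,"ball0_center"):print(d)
E
```

```text
t 15.775 [0.5755 0.1591 0.2999] force [ 0.3502  0.2635 -1.9144] open 0.009776527927894867
[0.503, 0.298, 0.3] 5
[-1.46, -0.0, 2.77, 0.0, -0.013, 0.0]
[-1.42, -0.0, 2.79, 0.0, -0.013, 0.0]
[-1.39, -0.0, 2.81, 0.0, -0.013, 0.0]
[-1.35, -0.01, 2.83, 0.0, -0.013, 0.0]
[-1.31, -0.0, 2.85, 0.0, -0.013, 0.0]
[0.503, 0.298, 0.095] 7
[-0.0, 2.93, 0.0, 0.0, -0.0, 0.0]
[-0.0, 2.93, 0.0, 0.0, -0.0, 0.0]
[-0.0, 2.93, 0.0, 0.0, -0.0, 0.0]
[-0.0, 2.93, 0.0, 0.0, -0.0, 0.0]
[-0.0, 2.93, 0.0, 0.0, -0.0, 0.0]
[-0.0, 2.92, 0.0, 0.0, -0.0, 0.0]
[-0.01, 2.93, 0.0, 0.0, -0.0, 0.0]
[0.503, 0.298, 0.077] 4
[0.0, 0.45, 0.0, 0.0, -0.0, 0.0]
[0.0, 0.45, 0.0, 0.0, -0.0, 0.0]
[0.0, 0.45, 0.0, 0.0, -0.0, 0.0]
[0.0, 0.45, 0.0, 0.0, -0.0, 0.0]
```

arm_command([
  [-1.46,0,2.8,0,-0.013,0,255],
  [-1.42,0,2.8,0,-0.013,0,255],
  [-1.39,0,2.8,0,-0.013,0,255],
  [-1.35,0,2.83,0,-0.013,0,255],
  [-1.31,0,2.8,0,-0.013,0,255],
  [0,2.93,0,0,0,0,255],
  [0,2.93,0,0,0,0,255],
  [0,2.93,0,0,0,0,255],
  [0,2.93,0,0,0,0,255],
  [0,2.93,0,0,0,0,255],
  [0,2.93,0,0,0,0,255],
  [0,2.93,0,0,0,0,255],
  [0,0.45,0,0,0,0,255],
  [0,0.45,0,0,0,0,255],
  [0,0.45,0,0,0,0,255],
  [0,0.45,0,0,0,0,255],
  [0,0,0,0,0,0,255],
])

```text
t: 18.0
position: [0.5031, 0.2982, 0.0768]
ee_rot: [[0.998, -0.0, -0.062], [0.062, 0.0, 0.998], [-0.0, -1.0, 0.0]]
wrist_force: [0.2, -0.4, -2.3]
opening: 0.0098
```

arm_command([
  [0,0.1,0,0,0,0,255],
  [0,0.05,0,0,0,0,255],
  [0,0,0,0,0,0,255],
])

```text
t: 18.38
position: [0.5033, 0.2983, 0.0756]
ee_rot: [[0.998, 0.0, -0.062], [0.062, 0.0, 0.998], [0.0, -1.0, 0.0]]
wrist_force: [-0.6, -0.7, -0.3]
opening: 0.0099
```

arm_command([
  [0,0,0,0,0,0,180],
  [0,0,0,0,0,0,100],
  [0,0,0,0,0,0,0],
  [0,0,0,0,0,0,0],
  [0,0,0,0,0,0,0],
  [0,0,0,0,0,0,0],
  [0,-1,0,0,0,0,0],
  [0,-3,0,0,0,0,0],
  [0,-4,0,0,0,0,0],
  [0,-5,0,0,0,0,0],
  [0,-5,0,0,0,0,0],
  [0,-5,0,0,0,0,0],
  [0,-5,0,0,0,0,0],
  [0,-5,0,0,0,0,0],
  [0,0,0,0,0,0,0],
  [0,0,0,0,0,0,0],
])

```text
t: 20.38
position: [0.5027, 0.298, 0.4053]
ee_rot: [[0.998, -0.001, -0.062], [0.062, 0.0, 0.998], [-0.001, -1.0, 0.0]]
wrist_force: [-0.3, 0.0, -0.7]
opening: 0.0869
```

```bash
python3 - <<'E'
from h import *
from workcell import imaging,monitor,models
s=monitor.read_state();print(s["t"],s["position"],s["opening"])
out=[]
for n in("scene","top"):
    p=imaging.grab_frame(n);pickle.dump(p,open(f"{n}7.pkl","wb"))
    for d in models.outline_of(p,"gate_grip"):
        m=d["pixels"];print(n,round(d["conf"],2),d["extent"],m.sum())
    out.append(p["pixels"][110:320,235:475] if n=="scene" else p["pixels"][130:270,180:420])
cv2.imwrite("pics/7.png",cv2.resize(np.vstack([o[:,:240] for o in out]),None,fx=1.7,fy=1.7,interpolation=2))
for n,(x0,y0,x1,y1) in dict(scene=(270,145,330,195),top=(335,180,395,230)).items():
    i=pickle.load(open(f"{n}7.pkl","rb"))["pixels"][y0:y1,x0:x1];i=cv2.resize(i,None,fx=10,fy=10,interpolation=2)
    cv2.imwrite(f"pics/{n}7z.png",cv2.convertScaleAbs(i,alpha=1.8))
E
```

```text
20.375 [0.5027 0.298  0.4053] 0.08686584263204673
scene 0.83 [326.2, 145.0, 13.8, 34.2] 374
scene 0.73 [258.2, 226.3, 16.9, 45.5] 429
scene 0.59 [298.6, 178.9, 14.9, 45.1] 250
top 0.69 [364.1, 156.8, 15.1, 24.6] 180
top 0.61 [361.3, 271.8, 17.4, 26.2] 216
top 0.5 [359.6, 204.8, 5.5, 11.1] 92
```

View pics/7.png

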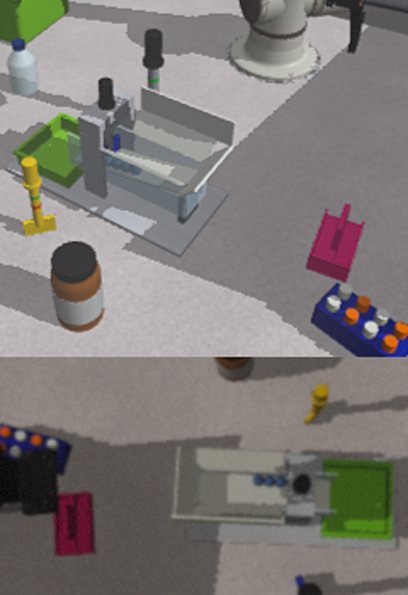

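View pics/scene7z.png

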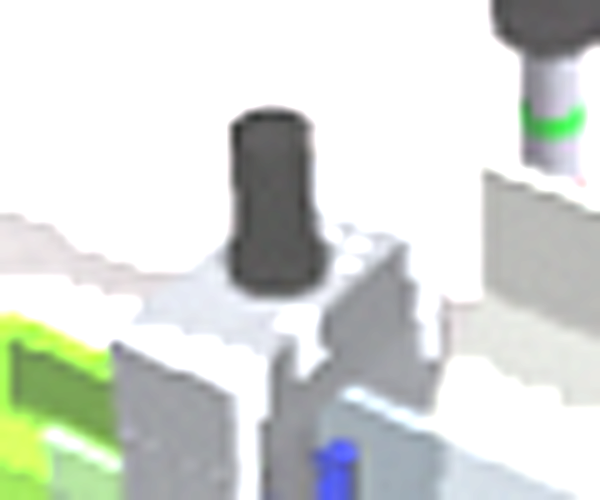

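View pics/top7z.png

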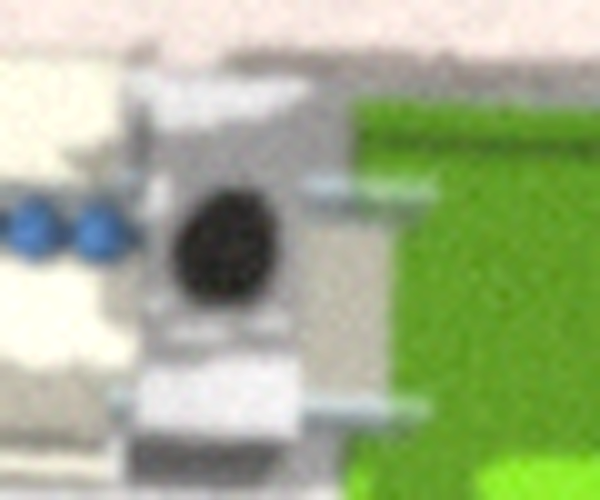

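```bash
cat > g.py <<'E'
from h import *
def cyl(p,x,y,zs):
    S=8;a=np.linspace(0,2*np.pi,60,endpoint=False);m=np.zeros((400*S//1,640*S),np.uint8) if 0 else None
    polys=[]
    for z0,z1,r in zs:
        P=np.array([[x+r*np.cos(t),y+r*np.sin(t),z] for z in(z0,z1) for t in a])
        polys.append(cv2.convexHull(proj(p,P).astype(np.float32))[:,0])
    return polys
def raster(polys,x0,y0,w,h,S=8):
    m=np.zeros((h*S,w*S),np.uint8)
    for q in polys: cv2.fillPoly(m,[np.round((q-[x0-.5,y0-.5])*S-.5).astype(np.int32)],255)
    return cv2.resize(m,(w,h),interpolation=cv2.INTER_AREA)/255.
def fitgrip(p,box,dz=0,g=(.543,-.109)):
    x0,y0,x1,y1=box;I=p["pixels"][y0:y1,x0:x1].astype(float).mean(2)
    bg=np.median(I[I>np.percentile(I,40)]);dk=np.percentile(I,3)
    D=np.clip((bg-I)/(bg-dk),0,1)
    D=np.where(D>.45,D,0); 
    n,l,st,c=cv2.connectedComponentsWithStats((D>.45).astype(np.uint8))
    zs=[(.184+dz,.226+dz,.012),(.177+dz,.184+dz,.015)]
    pr=proj(p,[[g[0],g[1],.205+dz]])[0]-[x0,y0]
    k=l[int(round(pr[1])),int(round(pr[0]))];M=(l==k).astype(float)
    def f(q):
        return (cv2.GaussianBlur(raster(cyl(p,q[0],q[1],zs),x0,y0,x1-x0,y1-y0),(0,0),.8)-cv2.GaussianBlur(M,(0,0),.8)).ravel()
    r=least_squares(f,g,diff_step=2e-3,x_scale=.01);
    return r.x,2*r.cost,M.sum(),raster(cyl(p,*r.x,zs),x0,y0,x1-x0,y1-y0).sum()
if __name__=="__main__":
    for s in "07":
        S=pickle.load(open(f"scene{s}.pkl","rb"));T=pickle.load(open(f"top{s}.pkl","rb"))
        print(fitgrip(S,(285,150,310,180)),fitgrip(T,(345,192,375,218)))
E
python3 g.py
```

```text
(array([ 0.5436, -0.1103]), np.float64(2.055840568880905), np.float64(166.0), np.float64(177.07843137254906)) (array([ 0.5408, -0.1105]), np.float64(1.996328675506786), np.float64(111.0), np.float64(111.89411764705883))
(array([ 0.5436, -0.1097]), np.float64(1.6471157665394556), np.float64(171.0), np.float64(177.35294117647058)) (array([ 0.5393, -0.1091]), np.float64(0.41809630610364545), np.float64(109.0), np.float64(111.05882352941177))
```

Tray stands upright and empty at (325,240 in the crop), and the balls still wait at the gate. Moving over the grip.

```bash
python3 - <<'E'
from h import *
multi([([.542,-.1097,.36],Rt(F[2]),11),([.542,-.1097,.29],Rt(F[2]),3)])
E
```

```text
t 20.575 [0.5029 0.298  0.4039] force [-0.0058  0.5108  0.2413] open 0.08693467782071676
[0.542, -0.1097, 0.36] 11
[0.13, 0.41, -3.72, 0.0, 0.011, -0.0]
[0.17, 0.41, -3.72, 0.0, 0.011, -0.0]
[0.21, 0.4, -3.72, 0.0, 0.011, -0.0]
[0.25, 0.41, -3.71, 0.0, 0.011, -0.0]
[0.29, 0.4, -3.71, 0.0, 0.011, -0.0]
[0.33, 0.41, -3.71, 0.0, 0.011, -0.0]
[0.37, 0.4, -3.7, 0.0, 0.011, -0.0]
[0.41, 0.41, -3.7, 0.0, 0.012, -0.0]
[0.46, 0.4, -3.7, 0.001, 0.011, -0.001]
[0.49, 0.4, -3.69, 0.0, 0.012, -0.0]
[0.54, 0.41, -3.68, 0.001, 0.011, -0.001]
[0.542, -0.1097, 0.29] 3
[0.0, 2.33, 0.0, -0.0, 0.0, 0.0]
[0.0, 2.33, 0.0, -0.0, 0.0, 0.0]
[0.0, 2.34, 0.0, -0.0, 0.0, 0.0]
```

arm_command([
  [0.13,0.4,-3.72,0,0.011,0,0],
  [0.17,0.4,-3.72,0,0.011,0,0],
  [0.21,0.4,-3.72,0,0.011,0,0],
  [0.25,0.4,-3.71,0,0.011,0,0],
  [0.29,0.4,-3.71,0,0.011,0,0],
  [0.33,0.4,-3.71,0,0.011,0,0],
  [0.37,0.4,-3.7,0,0.011,0,0],
  [0.41,0.4,-3.7,0,0.012,0,0],
  [0.46,0.4,-3.7,0,0.011,0,0],
  [0.49,0.4,-3.69,0,0.012,0,0],
  [0.54,0.4,-3.68,0,0.011,0,0],
  [0,2.3,0,0,0,0,0],
  [0,2.3,0,0,0,0,0],
  [0,2.3,0,0,0,0,0],
  [0,0,0,0,0,0,0],
  [0,0,0,0,0,0,0],
  [0,0,0,0,0,0,0],
])

```text
t: 22.7
position: [0.5428, -0.1094, 0.2934]
ee_rot: [[0.998, 0.002, 0.061], [-0.061, -0.0, 0.998], [0.002, -1.0, -0.0]]
wrist_force: [-1.1, -0.6, 0.0]
opening: 0.0868
```

```bash
python3 - <<'E'
from h import *
from workcell import imaging,monitor
multi([([.542,-.1097,.216],Rt(F[2]),5)])
print(monitor.read_state()["ee_rot"])
for n in("scene","top"):
    p=imaging.grab_frame(n);cv2.imwrite(f"pics/{n}8.png",cv2.resize(p["pixels"][90:250,230:430],None,fx=3.5,fy=3.5))
    pickle.dump(p,open(f"{n}8.pkl","wb"))
E
```

```text
t 22.7 [ 0.5428 -0.1094  0.2934] force [-1.0668 -0.5777  0.0257] open 0.08684396835745113
[0.542, -0.1097, 0.216] 5
[-0.02, 1.55, -0.01, 0.0, 0.0, 0.0]
[-0.02, 1.55, -0.01, 0.0, 0.0, 0.001]
[-0.02, 1.55, -0.0, 0.0, 0.0, 0.0]
[-0.02, 1.55, -0.01, 0.0, 0.0, 0.001]
[-0.01, 1.54, -0.0, 0.0, 0.001, 0.0]
[[ 0.9981  0.0021  0.0609]
 [-0.0609 -0.0001  0.9981]
 [ 0.0021 -1.     -0.    ]]
```

View pics/scene8.png

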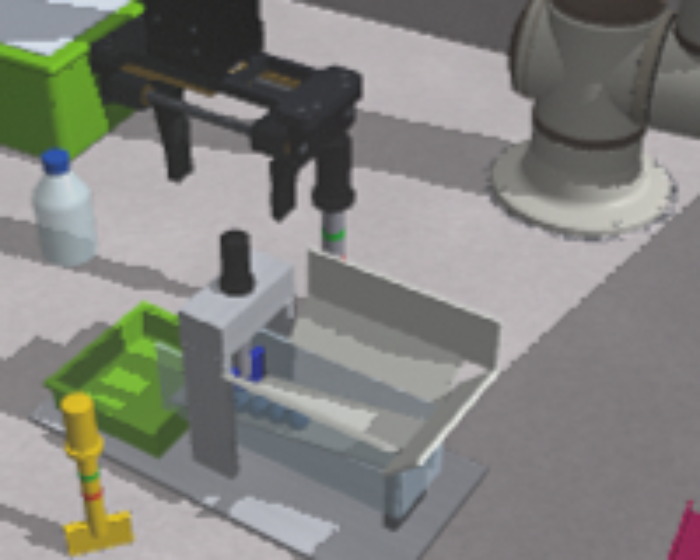

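The fingertips at (180,180) and (285,218) straddle the grip at (235,240). Descending, then a light close.

arm_command([
  [-0.02,1.55,0,0,0,0,0],
  [-0.02,1.55,0,0,0,0,0],
  [-0.02,1.55,0,0,0,0,0],
  [-0.02,1.55,0,0,0,0,0],
  [0,1.5,0,0,0,0,0],
  [0,0,0,0,0,0,0],
  [0,0,0,0,0,0,60],
  [0,0,0,0,0,0,120],
  [0,0,0,0,0,0,150],
  [0,0,0,0,0,0,160],
  [0,0,0,0,0,0,165],
], newtons=5)

```text
t: 24.18
position: [0.5416, -0.1094, 0.2154]
ee_rot: [[0.998, 0.0, 0.061], [-0.061, 0.0, 0.998], [0.0, -1.0, 0.0]]
wrist_force: [-0.7, 0.3, -0.4]
opening: 0.0449
```

```bash
python3 - <<'E'
from h import *
from workcell import imaging,monitor
s=monitor.read_state();print(s["t"],s["position"],s["ee_rot"],s["wrist_force"],s["opening"])
p=imaging.grab_frame("scene");cv2.imwrite("pics/9.png",cv2.resize(p["pixels"][120:220,240:360],None,fx=6,fy=6,interpolation=2))
E
```

```text
24.175 [ 0.5416 -0.1094  0.2154] [[ 0.9981  0.0003  0.0612]
 [-0.0612  0.0001  0.9981]
 [ 0.0003 -1.      0.0001]] [-0.6686  0.2738 -0.4187] 0.0449157416790818
```

View pics/9.png

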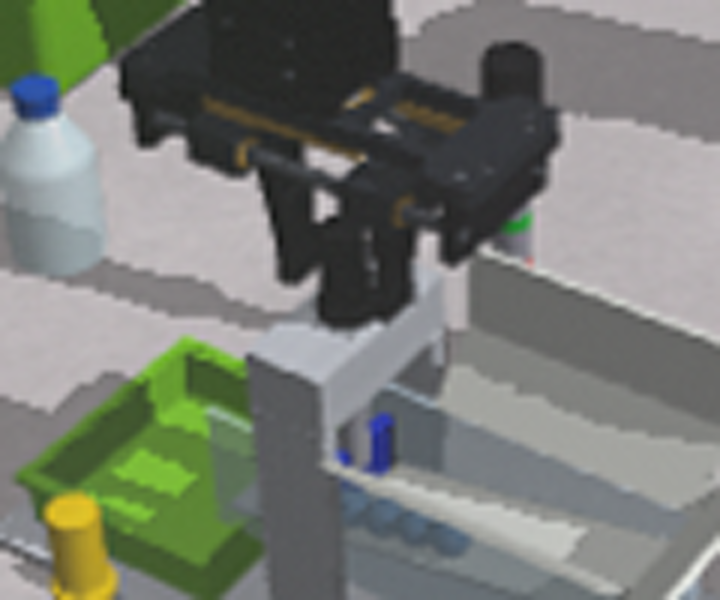

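arm_command([
  [0,0,0,0,0,0,170],
  [0,0,0,0,0,0,175],
  [0,0,0,0,0,0,180],
  [0,0,0,0,0,0,182],
], newtons=5)

```text
t: 24.72
position: [0.5415, -0.1097, 0.2154]
ee_rot: [[0.998, -0.0, 0.061], [-0.061, -0.001, 0.998], [-0.0, -1.0, -0.001]]
wrist_force: [-0.5, -2.0, 0.7]
opening: 0.025
```

arm_command([
  [0,0,0,0,0,0,184],
  [0,0,0,0,0,0,186],
  [0,0,0,0,0,0,188],
], newtons=5)

```text
t: 25.1
position: [0.5416, -0.1099, 0.2156]
ee_rot: [[0.998, 0.0, 0.061], [-0.061, -0.001, 0.998], [0.0, -1.0, -0.001]]
wrist_force: [0.0, -3.7, 0.9]
opening: 0.0241
```

arm_command([
  [0,0,0,0,0,0,192],
  [0,0,0,0,0,0,196],
  [0,0,0,0,0,0,200],
  [0,0,0,0,0,0,200],
], newtons=5)

```text
t: 25.6
position: [0.5417, -0.1098, 0.2156]
ee_rot: [[0.998, 0.0, 0.061], [-0.061, -0.001, 0.998], [0.0, -1.0, -0.001]]
wrist_force: [0.5, -5.0, 0.8]
opening: 0.0238
```

Fy is −5 N, so the tool sits slightly too far to +y. Nulling it in small steps.

arm_command([
  [0,0,-0.03,0,0,0,200],
  [0,0,0,0,0,0,200],
  [0,0,0,0,0,0,200],
])

```text
t: 25.98
position: [0.5417, -0.1098, 0.2156]
ee_rot: [[0.998, 0.0, 0.061], [-0.061, -0.0, 0.998], [0.0, -1.0, -0.0]]
wrist_force: [1.1, -5.5, 2.2]
opening: 0.0237
```

arm_command([
  [0,0,-0.03,0,0,0,200],
  [0,0,0,0,0,0,200],
  [0,0,0,0,0,0,200],
])

```text
t: 26.35
position: [0.5416, -0.1099, 0.2155]
ee_rot: [[0.998, 0.0, 0.061], [-0.061, -0.0, 0.998], [0.0, -1.0, -0.0]]
wrist_force: [-0.0, -4.1, 3.1]
opening: 0.0238
```

arm_command([
  [0,0,-0.05,0,0,0,200],
  [0,0,0,0,0,0,200],
  [0,0,0,0,0,0,200],
])

```text
t: 26.72
position: [0.5417, -0.1101, 0.2155]
ee_rot: [[0.998, 0.001, 0.061], [-0.061, 0.0, 0.998], [0.001, -1.0, 0.001]]
wrist_force: [0.4, -0.3, 4.2]
opening: 0.0237
```

arm_command([
  [0,0,-0.05,0,0,0,200],
  [0,0,0,0,0,0,200],
  [0,0,0,0,0,0,200],
])

```text
t: 27.1
position: [0.5416, -0.1105, 0.2153]
ee_rot: [[0.998, 0.001, 0.061], [-0.061, 0.001, 0.998], [0.001, -1.0, 0.001]]
wrist_force: [0.3, 1.3, 4.0]
opening: 0.0237
```

arm_command([
  [0,0,0.02,0,0,0,215],
  [0,0,0,0,0,0,230],
  [0,0,0,0,0,0,255],
  [0,0,0,0,0,0,255],
  [0,0,0,0,0,0,255],
], newtons=12)

```text
t: 27.72
position: [0.5416, -0.1106, 0.2153]
ee_rot: [[0.998, 0.0, 0.061], [-0.061, 0.0, 0.998], [0.0, -1.0, 0.0]]
wrist_force: [0.6, 2.7, 4.2]
opening: 0.0236
```

arm_command([
  [0,-0.2,0,0,0,0,255],
  [0,-0.2,0,0,0,0,255],
  [0,-0.2,0,0,0,0,255],
  [0,0,0,0,0,0,255],
], newtons=12)

```text
t: 28.22
position: [0.541, -0.1109, 0.2209]
ee_rot: [[0.998, -0.002, 0.061], [-0.061, -0.0, 0.998], [-0.002, -1.0, -0.0]]
wrist_force: [1.5, -0.3, -3.3]
opening: 0.0237
```

arm_command([
  [0,-0.25,0,0,0,0,255],
  [0,-0.25,0,0,0,0,255],
  [0,-0.25,0,0,0,0,255],
  [0,-0.25,0,0,0,0,255],
  [0,0,0,0,0,0,255],
])

```text
t: 28.85
position: [0.5412, -0.1108, 0.2316]
ee_rot: [[0.998, -0.0, 0.061], [-0.061, -0.0, 0.998], [-0.0, -1.0, -0.0]]
wrist_force: [0.0, -1.2, -1.9]
opening: 0.0233
```

arm_command([
  [0,-0.25,0,0,0,0,255],
  [0,-0.25,0,0,0,0,255],
  [0,-0.25,0,0,0,0,255],
  [0,-0.25,0,0,0,0,255],
  [0,0,0,0,0,0,255],
])

```text
t: 29.48
position: [0.5415, -0.1108, 0.2416]
ee_rot: [[0.998, 0.001, 0.061], [-0.061, 0.0, 0.998], [0.001, -1.0, 0.0]]
wrist_force: [0.1, 0.7, -2.3]
opening: 0.0237
```

arm_command([
  [0,-0.25,0,0,0,0,255],
  [0,-0.25,0,0,0,0,255],
  [0,-0.25,0,0,0,0,255],
  [0,-0.25,0,0,0,0,255],
  [0,0,0,0,0,0,255],
  [0,0,0,0,0,0,255],
])

```text
t: 30.22
position: [0.5414, -0.1107, 0.2512]
ee_rot: [[0.998, -0.0, 0.061], [-0.061, 0.0, 0.998], [-0.0, -1.0, 0.0]]
wrist_force: [0.1, -0.6, -3.7]
opening: 0.0234
```

```bash
python3 - <<'E'
from h import *
from workcell import imaging,monitor
s=monitor.read_state();print(s["t"],s["position"],s["ee_rot"],s["wrist_force"],s["moment"],s["opening"])
p=imaging.grab_frame("scene");cv2.imwrite("pics/10.png",cv2.resize(p["pixels"][110:210,235:355],None,fx=6,fy=6,interpolation=2))
E
```

```text
30.225 [ 0.5414 -0.1107  0.2512] [[ 0.9981 -0.0001  0.0612]
 [-0.0612  0.0001  0.9981]
 [-0.0001 -1.      0.0001]] [ 0.1305 -0.5913 -3.7166] [-0.049   0.0082  0.033 ] 0.023432838512308186
```

View pics/10.png

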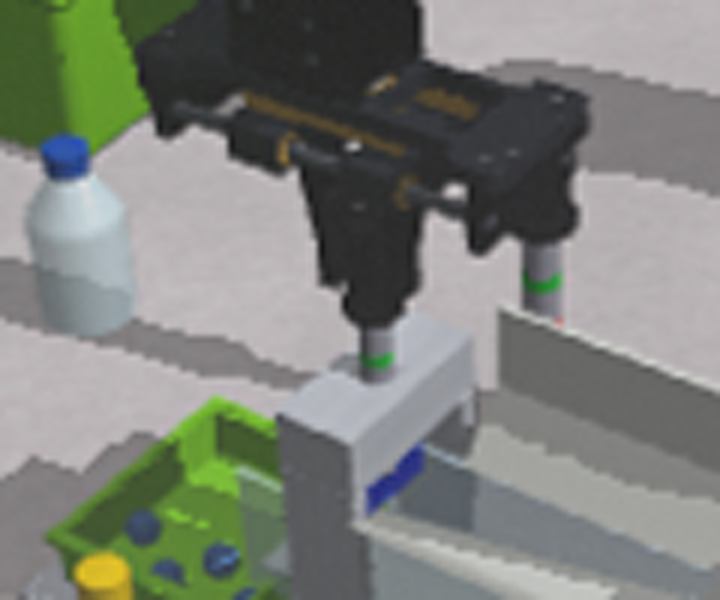

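The green ring is clear of the guide at (378,360), no red shows, and balls are arriving in the tub. Waiting for them to settle.

arm_command([
  [0,0,0,0,0,0,255],
  [0,0,0,0,0,0,255],
  [0,0,0,0,0,0,255],
  [0,0,0,0,0,0,255],
  [0,0,0,0,0,0,255],
  [0,0,0,0,0,0,255],
  [0,0,0,0,0,0,255],
  [0,0,0,0,0,0,255],
  [0,0,0,0,0,0,255],
  [0,0,0,0,0,0,255],
  [0,0,0,0,0,0,255],
  [0,0,0,0,0,0,255],
  [0,0,0,0,0,0,255],
  [0,0,0,0,0,0,255],
  [0,0,0,0,0,0,255],
  [0,0,0,0,0,0,255],
])

```text
t: 32.28
position: [0.5414, -0.1108, 0.2513]
ee_rot: [[0.998, 0.0, 0.061], [-0.061, 0.0, 0.998], [0.0, -1.0, 0.0]]
wrist_force: [-0.3, 0.6, -2.3]
opening: 0.0237
```

```bash
python3 - <<'E'
from h import *
from workcell import imaging,monitor
s=monitor.read_state();print(s["t"],s["position"],s["ee_rot"],s["wrist_force"],s["moment"],s["opening"])
a=imaging.grab_frame("scene")["pixels"];b=imaging.grab_frame("top")["pixels"]
f=lambda i:cv2.resize(i,(700,440),interpolation=2)
cv2.imwrite("pics/11.png",f(a[140:240,230:390]));cv2.imwrite("pics/12.png",f(b[130:250,210:420]))
cv2.imwrite("pics/13.png",a)
E
```

```text
32.275 [ 0.5414 -0.1108  0.2513] [[ 0.9981  0.      0.0612]
 [-0.0612  0.      0.9981]
 [ 0.     -1.      0.    ]] [-0.2598  0.5739 -2.2777] [ 0.0011  0.0074 -0.0367] 0.023711750430424137
```

View pics/11.png

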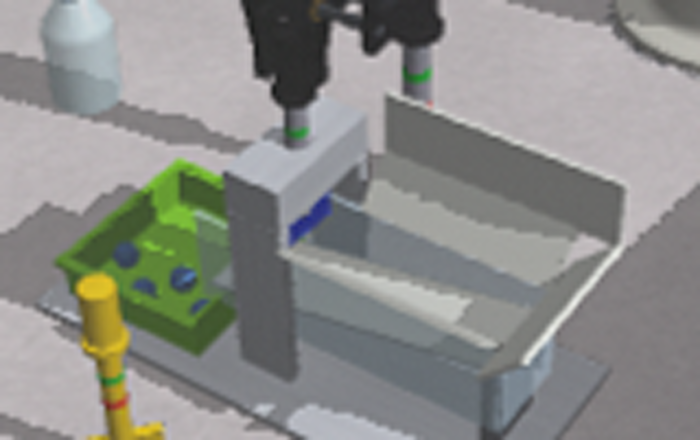

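View pics/12.png

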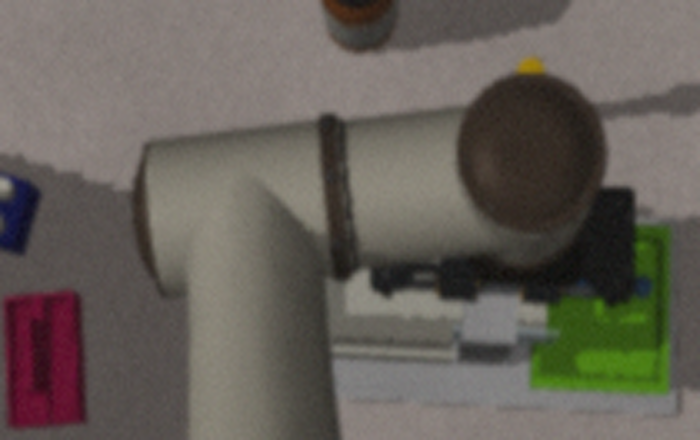

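View pics/13.png

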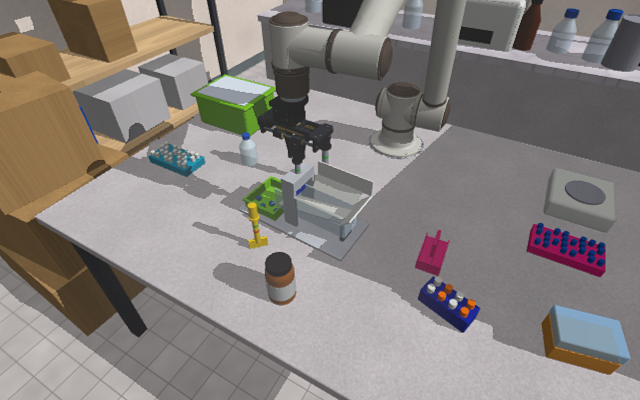

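Four balls lie in the tub at (125,255), (183,278), (145,287) and (200,305) of the crop. Green is out, red is not, the tray is upright and the bystanders are unmoved. Handing in.

```bash
python3 -c "
from workcell import arm
print(arm.job_done())"
```

```text
the job is handed in; nothing more can be done
None
```

I completed the job and handed it in at about 32 s of the 72 s allowed; no verdict was reported.

**What I did:** I tipped the four balls into the hopper with the gate shut and set the empty tray back upright at its old spot. I gripped the gate rod lightly, shifted the tool until the sideways force was nearly gone, then lifted it 36 mm straight up. The arm is still holding it there.

**Last checks:**
- **Rod:** the tool rose from 215.3 to 251.3 mm. The green ring is fully above the guide and no red shows. Wrist force is only about the rod's weight: 2.3 N downward, under 1 N sideways.
- **Balls:** all four are visible in the tub, though one is partly hidden by its wall. None are left in the chute.
- **Tray, bottles and rack:** the tray stands level, away from the feeder and the fingers. The bottles and rack appear where they started, judged by eye.

**Disagreements and limits:**
- The two cameras differed by 3–4 mm on the rod's position along x; I took about the middle. The jaws close along y, where they agreed within 1 mm.
- The first light closure pushed about 5 N sideways, because the tool sat slightly off in y. I corrected that before lifting.
- After the pour only three balls showed behind the gate. I took the fourth to be hidden under the bridge, and all four later reached the tub.

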